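# Release a lens adapter ring from a left-hand draw-knob chuck

### The job

The dark adapter ring is held by the three jaws of the blue dressing spindle: back its brass left-hand draw knob off clockwise, with only as much grip as it needs, until the engraved line on its top stands at the red-tipped witness line on the hub, and not past it. Then work the ring lightly about on its seat until the jaws let go, lift it straight up off the chuck without straining it, and lay it down gently, flat, in the empty half of the white ceramic tray; leave everything else where it is.

Things in the scene. Friction and masses are not known exactly. Their poses are not given: they have to be found in the camera images.
- spindle: blue bench spindle 200 x 150 x 58 mm high (all sizes here in mm), fixed, grey hub on top. Origin: centre of its underside on the table, z up; dial and switch on its -x side. Chuck axis = its z. Hub: radius 58, 64-67 high; on it the steel seat, radius 34, flat top at 82, with a boss of radius 16 to 85; above it the jaws (tops at 96), then the knob. Not to be gripped.
- seat (a point): centre of the ring seat, on the chuck axis, 82 above the table; axes as the spindle's. The 3 jaws stand at 60, 180 and 300 deg from its x axis. Each hooks a tooth over the ring (5.5 mm when tight), 2 above it. The knob draws all in by 1.2 mm per rad, but they have no springs: each slides up to 4.2 mm further only if pushed (drag about 1.5 N), and is clear of the ring only then.
- draw_knob (a joint): turn of the knob, rad; grows clockwise seen from above (loosening). Starts 0.1-0.5, the line then points elsewhere; 3.0 = line at witness line, good within 0.3; below -0.1 is overtightened, over 3.5 too far. Thread drag 0.35 N m all the way, stays where left. The knob rises 1.5 mm per rad. Pads slip on it below some 13-24 N grip each, depending on friction.
- knob_top (a point): centre of the top face of the brass draw knob: round, knurled, 36 across, 20 tall, on the chuck axis; top 120 above the table at joint 0, 124.5 at the mark; 4 mm gap between underside and jaws at 0. Groove round the rim = left-hand thread; arrow = clockwise. x axis along the engraved line. Pads over 30 N each mar it.
- knob_mark (a point): point on the knob's engraved black line, 15 from the axis on the top face; the line runs from the centre to the rim
- witness (a point): middle of the fixed witness line on the hub, 45 from the chuck axis towards the spindle's -x side: black line with red outer end; the marks agree when knob_mark lies on the same side of the axis
- adapter_ring: dark steel ring, 62 outside, 50 bore, 8 thick, 0.04-0.09 kg, flat on the seat, centred on the chuck; can slide 8 mm any way. Sliding it away from a jaw, its bore pushes that jaw in (at the mark it meets the jaw after 4 to 5 mm, the jaw's stop after 8). Knob passes its bore. Origin: centre of its underside. Pads over 30 N each, over 15 N against the chuck or over 20 N onto the tray spoil it.
- tray: white ceramic tray, fixed, 180 (x) x 280 (y) x 18 high, walls 6, floor 6 thick. Origin: centre of its underside, z up. Filter and blower lie in its -y half, the +y half is empty.
- tray_bay (a point): middle of the empty half of the tray, on its inner floor (70 towards the tray's +y from its centre); axes as the tray's
- glass_filter: glass filter in black rim, 58 across, 6 thick, in the tray; origin under its centre; leave
- blower: black silicone blower standing in the tray, 56 across, 110 tall; origin under its centre; leave
- paste_jar: jar 54 across, 55 tall; origin under its centre; leave
- lens_hood: black lens hood, 84 across, 45 tall, standing; origin under its centre; leave
- spare_ring: bright spare ring, 72 across, 6 thick, on the table; origin under its centre; leave
- lens_cap: black lens cap, 68 across, 7 thick; origin under its centre; leave
- brush: brush 160 long on the table; leave

How it is judged:
By the outcome, as a careful person would: the job done as asked, in the order asked, and still so for the second after the job is handed in, with the robot touching nothing.
It also fails if it takes over 72 s, if anything falls off the work surface, if the arm or the gripper's body presses on something with over 40 N, if the wrist force passes 120 N, or if a joint passes its speed limit or range.

### The arm

A 6-joint arm with a two-finger parallel gripper is mounted at the origin on the work surface. World frame = base frame: x ahead of the robot, y to its left, z up, the work surface at z = 0. Lengths are in m, angles in rad, forces in N, time in s.
With the tool pointing down it reaches from about 0.375 to 0.9 m from the base axis. Payload 3.1 kg.
Tool frame: the origin (TCP) lies midway between the tips of the shut fingers; the grasp point (between the pads) lies robot.grip_depth behind it (robot.grip_depth is the distance from the TCP to the grasp point, in m); z points along the fingers, y is the line along which they close (so a half turn about z gives the same grasp; the last joint's range is limited). The gripper opens to 87 mm and grips with 3 to 60 N. Pads are 19 mm wide; open, the fingers measure 117 mm over their backs; the gripper's body (75 mm by 190 mm) begins 51 mm behind the grasp point.
Start: joints at [-0.178, 0.527, 1.433, -0, 1.181, -0.178], TCP at [0.625, 0, 0.223] pointing down, gripper open.
Joint ranges: [-3.08, 3.08], [-0.75, 2.2], [0.22, 2.44], [-1.43, 4.57], [0, 2.65], [-2.85, 2.85]. Speed limits (rad/s): [2.79, 2.79, 3.14, 3.14, 3.14, 3.14].

### API

Orientations are given as a unit quaternion [x, y, z, w].
In Python, from rig import robot gives the robot as it stands.
- The arm moves only by the tool creep_tool, called by a JSON object that holds its "name" and its "arguments". Schema: {"type":"object","properties":{"segments":{"type":"array","items":{"type":"object","properties":{"sx":{"type":"number"},"sy":{"type":"number"},"sz":{"type":"number"},"spin":{"type":"number"}},"additionalProperties":false},"minItems":1,"maxItems":20},"finger_gap":{"type":"number"},"clamp_n":{"type":"number"},"only":{"type":"string"},"quiet":{"type":"boolean"},"lines":{"type":"string"}},"required":["segments"],"additionalProperties":false}. segments is a list of rows, 1 to 20 of them, each an object with the fields sx, sy, sz (the shift in m), spin (a turn about the tool's z in rad); a field left out counts as zero; each row shifts and turns the commanded pose from where the row before left it, along the tool's axes as they then stand; what a row does not reach is not made up. A row lasts 1/12 s, in which the tool goes at most 0.0417 m and 0.125 rad, less where a joint would pass 70% of its speed; a pose out of reach is approached as far as the arm can. finger_gap is the finger opening in m, set as the call begins (left out keeps the last). The fingers move at their own pace and stop on an object; clamp_n is the grip in N (left out, the last holds). Time passes only in rows, so rows that do not move let the fingers close. The tool returns the time, the measured TCP pose, the force, the opening and the grip force at its end. only (a regular expression) keeps the lines of the reply that match it, lines (a string "A,B") keeps lines A to B, and quiet returns only ok. Input that does not fit is refused with a message, and nothing moves.
- robot.get_obs(): the state, without advancing time (a new reading comes with each control period).
- robot.camera(name): name is "scene" or "side" or "wrist"; returns a dict with "img" (400x640x3 uint8, red, green, blue), "fx", "fy", "cx", "cy" (pixels), "k1" (the pictures are not rectified: a ray, as slopes to the right and down, at radius r is drawn at 1 + k1 r^2 times it, then the intrinsics apply), "xyz" and "attitude" of the camera in the world. Camera axes: x right, y down, z forward; pixel columns grow to the right and rows downward; lengths in m; the calibration is good to about 2 mm. A picture is of the moment at which its call begins. There is no depth.
- robot.hand_in(): hands the job in; it is judged then, once.
The state is a dict: "time": time; "q": joint angles; "joint_velocities": joint speeds; "joint_torque": joint torques, N m; "position": TCP position; "tool_rot": TCP orientation; "ft_force": force on the tool from outside, world axes, zero at the start; "moment": the same for the moment, N m; "grip_width": finger opening in m; "grip_force": force on a finger pad.
Only numpy, scipy, OpenCV 4.12 (cv2) and the standard library are available. Lean on these libraries where they do the work, as an engineer would, in place of code of your own. Each camera call takes 0.05 s, during which the arm holds its last target. There are 200 camera calls.

## Working session

There is one attempt and no reset: what is moved stays moved. The work goes in short steps, Python scripts to look and compute and a tool call to move; the robot and the scene stay as the last step left them, time stands still between calls to the robot, and variables do not carry over. Pictures are saved under pics/ and viewed, at most 12 in all, crops included, and the job is handed in when it is done.

```bash
ls; mkdir -p pics
```

Create h.py:
```python
import numpy as np, cv2
from scipy.spatial.transform import Rotation as R
from rig import robot
def shot(n,f):
    c=robot.camera(n); cv2.imwrite(f'pics/{f}.png',c['img'][:,:,::-1])
    import pickle; pickle.dump({k:v for k,v in c.items()},open(f'pics/{f}.pkl','wb')); return c
def load(f):
    import pickle; return pickle.load(open(f'pics/{f}.pkl','rb'))
def rot(c):
    a=np.array(c['attitude'],float); return a if a.shape==(3,3) else R.from_quat(a).as_matrix()
def ray(c,u,v):
    K=np.array([[c['fx'],0,c['cx']],[0,c['fy'],c['cy']],[0,0,1.]])
    p=cv2.undistortPoints(np.array([[[u,v]]],float),K,np.array([c['k1'],0,0,0,0.]))[0,0]
    d=rot(c)@np.array([p[0],p[1],1]); return np.array(c['xyz']),d/np.linalg.norm(d)
def atz(c,u,v,z):
    o,d=ray(c,u,v); return o+d*(z-o[2])/d[2]
def proj(c,P):
    p=rot(c).T@(np.array(P)-np.array(c['xyz'])); s=p[:2]/p[2]; s=s*(1+c['k1']*(s@s)); return s*[c['fx'],c['fy']]+[c['cx'],c['cy']]
def tri(rs):
    A=np.zeros((3,3));b=np.zeros(3)
    for o,d in rs:
        M=np.eye(3)-np.outer(d,d);A+=M;b+=M@o
    x=np.linalg.solve(A,b); return x,[np.linalg.norm(np.cross(x-o,d)) for o,d in rs]
```

Run:
```python
from h import *
cs=[shot(n,n+'0') for n in('scene','wrist','side')]
for c in cs: print({k:v for k,v in c.items() if k!='img'})
cv2.imwrite('pics/both.png',np.vstack([cs[0]['img'],cs[1]['img']])[:,:,::-1][:, :].copy()) 
print(robot.get_obs(),robot.grip_depth)
```

```text
pics
{'fx': 452.01143964844704, 'fy': 452.01143964844704, 'cx': 322.577067199228, 'cy': 198.28823292067443, 'k1': -0.05461042370165745, 'xyz': array([ 0.92473028, -0.5202112 ,  0.76202031]), 'attitude': array([ 0.89777221,  0.25594576, -0.09991887, -0.34425723])}
{'fx': 327.6382897287083, 'fy': 327.6382897287083, 'cx': 322.2904480861876, 'cy': 203.32099542507615, 'k1': -0.04260475467080266, 'xyz': array([0.62341308, 0.06796954, 0.38419636]), 'attitude': array([ 9.92415690e-01, -3.67398091e-05, -1.09730148e-03,  1.22922307e-01])}
{'fx': 443.14238605291075, 'fy': 443.14238605291075, 'cx': 323.5994779252612, 'cy': 196.1622984207387, 'k1': -0.08890481857704113, 'xyz': array([0.23223422, 0.65764841, 0.65204296]), 'attitude': array([-0.2326112 ,  0.86208922, -0.43737998,  0.10673776])}
{'time': 0.15, 'q': array([-1.78486205e-01,  5.28291570e-01,  1.43361493e+00, -1.56374042e-05,
        1.18141141e+00, -1.78457183e-01]), 'joint_velocities': array([-0.00231938, -0.0017956 , -0.00347779, -0.00056966, -0.0011855 ,
        0.00025013]), 'joint_torque': array([ 9.14956272e-04, -4.40429199e+01, -1.76841742e+01,  6.33679633e-02,
        5.52540855e-02, -1.06930895e-04]), 'position': array([6.24428338e-01, 1.36726161e-04, 2.21770298e-01]), 'tool_rot': array([ 7.07114676e-01,  7.07098360e-01, -4.97934411e-04, -7.04441196e-04]), 'ft_force': array([-0.11811319, -0.68208432,  0.10460721]), 'moment': array([-0.00675302, -0.0313276 ,  0.02709606]), 'grip_force': 0.0, 'grip_width': 0.08698227480792173} 0.0187
```

View pics/scene0.png

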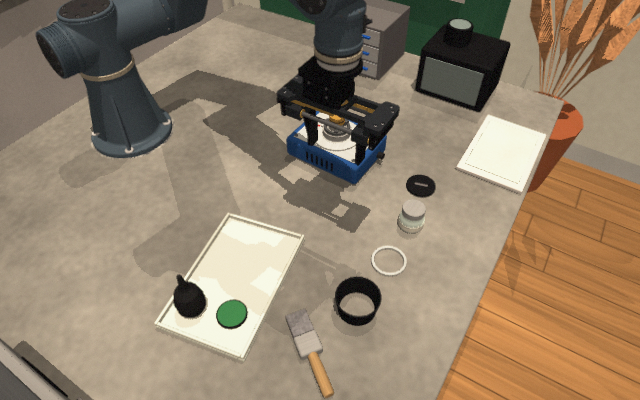

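View pics/wrist0.png

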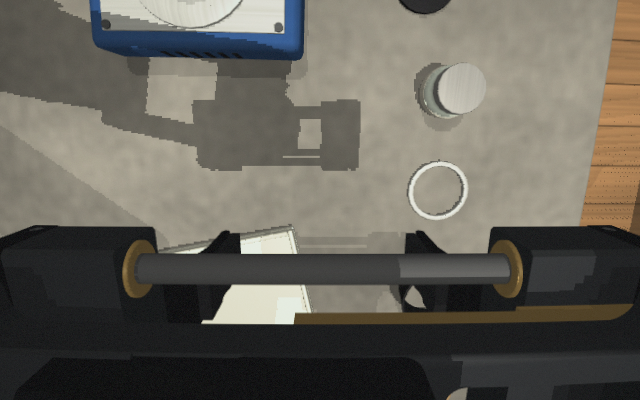

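Scene picture: spindle at about (338,150) partly behind the gripper; tray (232,285) with its far upper right half empty, filter (232,314), blower (189,298). Wrist picture: spindle's near edge at the top (200,40), jar and spare ring at right. I need the side view and a wrist shot further along +y.

View pics/side0.png

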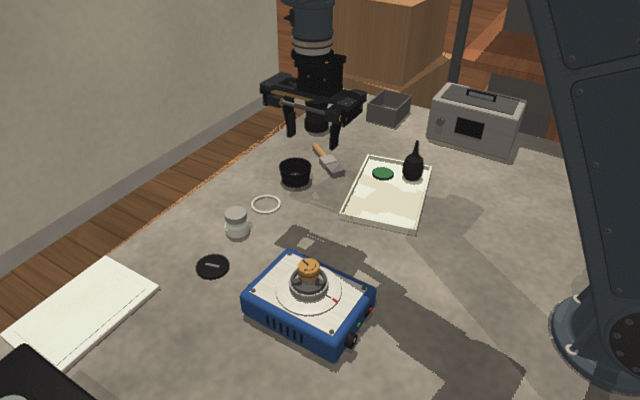

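Run:
```python
from h import *
c=load('wrist0')
print(atz(c,92,40,0.03),atz(c,300,58,0.03))
c=load('scene0')
for p in [(231,214),(303,236),(242,357),(157,324)]: print(p,atz(c,*p,.018))
```

```text
[0.38714123 0.15105493 0.03      ] [0.60013226 0.13034122 0.03      ]
(231, 214) [ 0.42485448 -0.09492013  0.018     ]
(303, 236) [ 0.58957399 -0.06253138  0.018     ]
(242, 357) [ 0.6437535  -0.33171149  0.018     ]
(157, 324) [ 0.47650637 -0.36563134  0.018     ]
```

Side picture: spindle with brass knob at (309,266), red witness line at (334,299), dial on the side facing the robot; the tray's empty half is clear.

Run:
```python
from h import *
c=load('side0')
print(atz(c,309,263,.12),atz(c,334,299,.067))
im=c['img'][220:360,230:390,::-1]; cv2.imwrite('pics/s0c.png',cv2.resize(im,None,fx=4,fy=4,interpolation=cv2.INTER_CUBIC))
```

```text
[0.50666265 0.20396691 0.12      ] [0.45324539 0.21049414 0.067     ]
```

View pics/s0c.png

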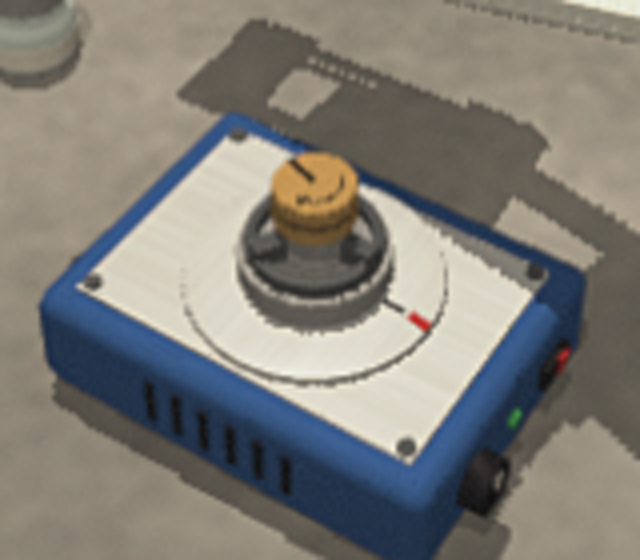

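Crop: knob top centre at ≈ crop (315,183) i.e. (308.7,265.7); its engraved line points away from the witness (towards +x); the witness red tip is at (335,300). Now wrist views.

{"name": "creep_tool", "arguments": {"segments": [{"sx": 0.033, "sy": -0.033}, {"sx": 0.033, "sy": -0.033}, {"sx": 0.034, "sy": -0.034}, {}, {}, {}]}}

```text
time: 0.65
position: [0.5373, 0.0884, 0.2228]
tool_rot: [0.707, 0.707, 0.0, 0.001]
ft_force: [0.9, 0.2, -1.0]
grip_width: 0.0874
grip_force: 0.0
```

```bash
python3 -c "
from h import *;shot('wrist','w1')"
```

{"name": "creep_tool", "arguments": {"segments": [{"sx": 0.03, "sy": -0.02}, {"sx": 0.03}, {}, {}, {}]}}

```text
time: 1.12
position: [0.5179, 0.1475, 0.2225]
tool_rot: [0.707, 0.707, 0.0, 0.001]
ft_force: [-0.9, -0.6, -0.2]
grip_width: 0.087
grip_force: 0.0
```

```bash
python3 -c "
from h import *;c=shot('wrist','w2');a=load('w1');
cv2.imwrite('pics/w12.png',np.vstack([a['img'][0:300],c['img'][0:300]])[:,:,::-1])
print(a['xyz'],c['xyz'])"
```

```text
[0.53578206 0.1563724  0.38539136] [0.51655323 0.21550178 0.38502856]
```

View pics/w12.png

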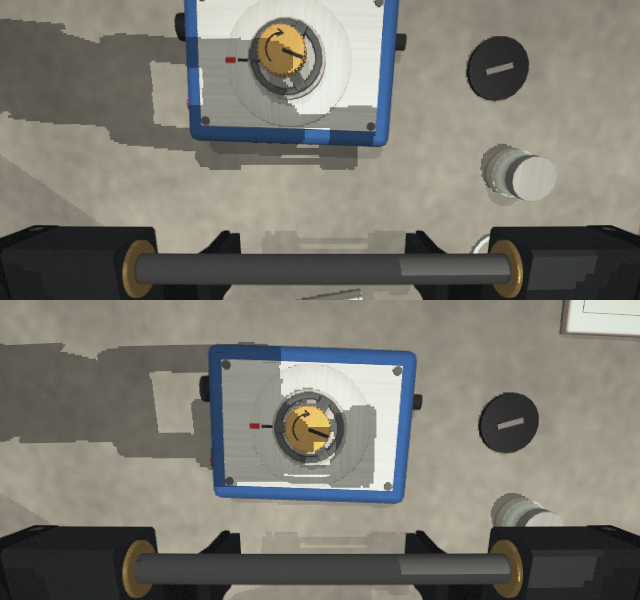

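Two wrist views: knob at about (281,49) in w1 and (308,129) in w2; witness red at (231,60) / (254,126). Enlarge both.

```bash
python3 -c "
from h import *
a=load('w1')['img'][5:105,220:330];b=load('w2')['img'][80:180,240:350]
cv2.imwrite('pics/w12c.png',cv2.resize(np.hstack([a,b])[:,:,::-1],None,fx=3.6,fy=3.6,interpolation=cv2.INTER_CUBIC))"
```

```text
(no output)
```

View pics/w12c.png

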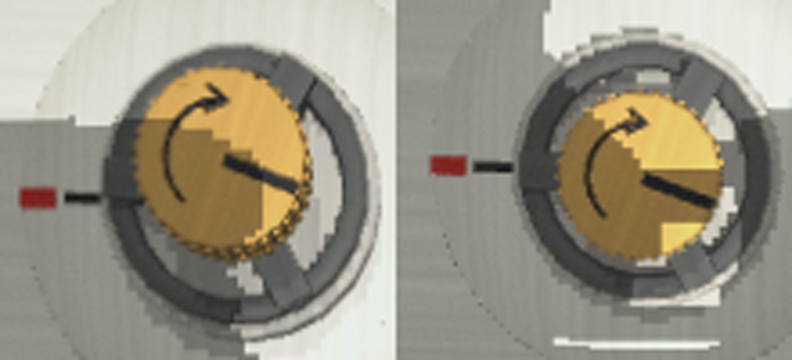

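Run:
```python
from h import *
a,b,s=load('w1'),load('w2'),load('side0')
k,e=tri([ray(a,281.3,48.2),ray(b,307.8,129.2),ray(s,308.7,265.7)]);print('knob',k,e)
w,e=tri([ray(a,236.7,59.7),ray(b,261.1,126.1)]);print('wit',w,e)
print('ka,kb',[atz(c,u,v,k[2]) for c,u,v in((a,281.3,48.2),(b,307.8,129.2))])
# ring centre at z .09: outer ring outline w2
r=lambda x,y:(x-396)/3.6+240
print('ring w2', atz(b,((520+770)/2-396)/3.6+240,(43+298)/2/3.6+80,.090))
t=[atz(a,297/3.6+220,188/3.6+5,.12),atz(b,(714-396)/3.6+240,205/3.6+80,.12)]
for t_,c in zip(t,((a,281.3,48.2),(b,307.8,129.2))):
  q=t_-atz(*c,.12);print('mark ang',np.arctan2(q[1],q[0]))
q=[np.array(atz(c,*p,.067)) for c,p in((a,(236.7,59.7)),(b,(261.1,126.1)))]
print(q,[np.arctan2(*(z-k)[[1,0]]) for z in q])
```

```text
knob [0.50490102 0.20933262 0.11935282] [np.float64(0.0007180573519208471), np.float64(0.0004976134437542315), np.float64(0.0007730644598033945)]
wit [0.45893076 0.21071277 0.06897939] [np.float64(0.0002334583781773392), np.float64(0.00023345837817750242)]
ka,kb [array([0.50520392, 0.2099906 , 0.11935282]), array([0.50528524, 0.20901627, 0.11935282])]
ring w2 [0.50525936 0.20988211 0.09      ]
mark ang -0.38555745060169294
mark ang -0.3562376532175463
[array([0.45822052, 0.21098674, 0.067     ]), array([0.45879682, 0.21075637, 0.067     ])] [np.float64(3.1061723573005953), np.float64(3.1107211761729223)]
```

{"name": "creep_tool", "arguments": {"segments": [{"sx": 0.031, "sy": -0.0065}, {"sx": 0.031, "sy": -0.0064}, {"sz": 0.005, "spin": -0.12}, {"sz": 0.007, "spin": -0.12}, {"sz": 0.007, "spin": -0.12}, {"sz": 0.007, "spin": -0.12}, {"sz": 0.007, "spin": -0.12}, {"sz": 0.007, "spin": -0.12}, {"sz": 0.007, "spin": -0.12}, {"sz": 0.007, "spin": -0.12}, {"sz": 0.007, "spin": -0.12}, {"sz": 0.007, "spin": -0.12}, {"sz": 0.007, "spin": -0.12}, {"sz": 0.007, "spin": -0.06}, {}, {}, {}], "finger_gap": 0.055}}

```text
time: 2.58
position: [0.5045, 0.2098, 0.1408]
tool_rot: [0.097, 0.995, 0.0, 0.0]
ft_force: [0.3, 0.7, 0.4]
grip_width: 0.0548
grip_force: 0.0
```

Run:
```python
from h import *
o=robot.get_obs();print(o['q']);r=R.from_quat(o['tool_rot']).as_matrix();print(r);print(r.T@(np.array([.505,.2094,.1015])-o['position']))
```

```text
[ 1.89549663e-01  5.35424687e-01  1.70957073e+00 -1.27424826e-04
  8.95929234e-01 -1.18773083e+00]
[[-9.81349250e-01  1.92232137e-01  6.74792484e-04]
 [ 1.92232199e-01  9.81349469e-01  2.81543734e-05]
 [-6.56795071e-04  1.57346116e-04 -9.99999772e-01]]
[-0.00055321 -0.0002802   0.03928597]
```

{"name": "creep_tool", "arguments": {"segments": [{"sx": -0.0005, "sy": -0.0003, "sz": 0.013}, {"sz": 0.013}, {"sz": 0.013}, {}, {}]}}

```text
time: 3.0
position: [0.5042, 0.2099, 0.1016]
tool_rot: [0.096, 0.995, -0.0, -0.0]
ft_force: [1.2, -0.7, 0.2]
grip_width: 0.0549
grip_force: 0.0
```

{"name": "creep_tool", "arguments": {"segments": [{}, {}, {}, {}, {}, {}, {}, {}], "finger_gap": 0.03, "clamp_n": 25}}

```text
time: 3.67
position: [0.5042, 0.2084, 0.1023]
tool_rot: [0.094, 0.996, -0.001, 0.0]
ft_force: [-0.6, -6.0, 2.5]
grip_width: 0.0355
grip_force: 25.0
```

{"name": "creep_tool", "arguments": {"segments": [{"sy": -0.0015}, {}, {"sz": -0.0002, "spin": 0.1}, {"sz": -0.0002, "spin": 0.1}, {"sz": -0.0001, "spin": 0.1}, {"sz": -0.0002, "spin": 0.1}, {"sz": -0.0001, "spin": 0.1}, {"sz": -0.0002, "spin": 0.1}, {"sz": -0.0001, "spin": 0.1}, {"sz": -0.0002, "spin": 0.1}, {}, {}]}}

```text
time: 4.67
position: [0.505, 0.2095, 0.1035]
tool_rot: [0.475, 0.88, 0.001, 0.001]
ft_force: [0.6, 2.5, 2.6]
grip_width: 0.0351
grip_force: 25.0
```

Run:
```python
from h import *
o=robot.get_obs();r=R.from_quat(o['tool_rot']).as_matrix();print(o['q'][5],np.arctan2(r[1,1],r[0,1]),r.T@o['ft_force'],o['moment'],o['position'])
```

```text
-0.394796845239705 0.5819977415362262 [ 1.8010992   1.88853407 -2.61542064] [ 0.5013033  -0.2600969   0.04577565] [0.50503358 0.20948369 0.10346591]
```

{"name": "creep_tool", "arguments": {"segments": [{"sz": -0.0002, "spin": 0.1}, {"sz": -0.0001, "spin": 0.1}, {"sz": -0.0002, "spin": 0.1}, {"sz": -0.0001, "spin": 0.1}, {"sz": -0.0002, "spin": 0.1}, {"sz": -0.0001, "spin": 0.1}, {"sz": -0.0002, "spin": 0.1}, {"sz": -0.0001, "spin": 0.1}]}}

```text
time: 5.33
position: [0.5065, 0.2097, 0.1047]
tool_rot: [0.781, 0.625, 0.003, 0.001]
ft_force: [3.9, 3.3, 0.0]
grip_width: 0.0355
grip_force: 25.0
```

Run:
```python
from h import *
o=robot.get_obs();r=R.from_quat(o['tool_rot']).as_matrix();print(o['q'][5],np.arctan2(r[1,1],r[0,1]),r.T@o['ft_force'],o['moment'],o['position'])
c=shot('side','s1')
im=c['img'][200:320,240:400,::-1]; cv2.imwrite('pics/s1c.png',cv2.resize(im,None,fx=4,fy=4,interpolation=cv2.INTER_CUBIC))
```

```text
0.40904058183160075 -0.22173536713280667 [4.05255314 3.10308426 0.01842817] [ 0.60742486 -0.49870382  0.39038668] [0.50647647 0.20973065 0.10468494]
```

View pics/s1c.png

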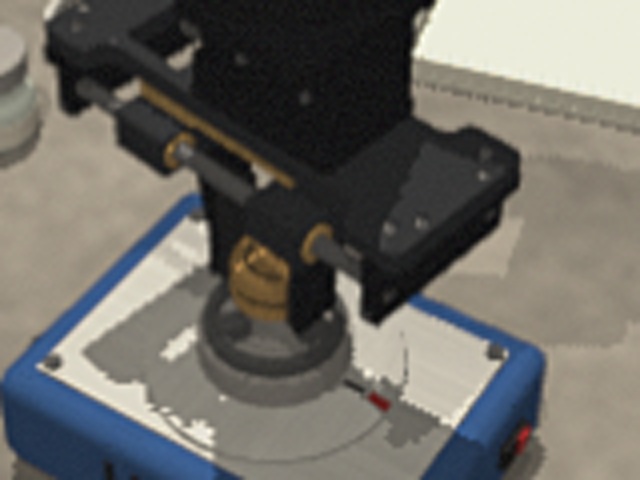

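The line is hidden, but the arrow has turned with the gripper and the wrist moment (0.39 N m) matches the thread drag. Continue.

{"name": "creep_tool", "arguments": {"segments": [{"sx": 0.001, "sy": 0.001, "sz": -0.0002, "spin": 0.1}, {"sz": -0.0001, "spin": 0.1}, {"sz": -0.0002, "spin": 0.1}, {"sz": -0.0001, "spin": 0.1}, {"sz": -0.0002, "spin": 0.1}, {"sz": -0.0001, "spin": 0.1}, {"sz": -0.0002, "spin": 0.1}, {"sz": -0.0001, "spin": 0.1}, {"sz": -0.0002, "spin": 0.1}, {"sz": -0.0001, "spin": 0.1}, {"sz": -0.0002, "spin": 0.1}, {"spin": 0.05}, {}, {}]}}

```text
time: 6.55
position: [0.5079, 0.2084, 0.1064]
tool_rot: [0.995, 0.102, 0.003, 0.001]
ft_force: [4.2, -3.5, 1.6]
grip_width: 0.0354
grip_force: 25.0
```

Run:
```python
from h import *
o=robot.get_obs();r=R.from_quat(o['tool_rot']).as_matrix();print(o['q'][5],np.arctan2(r[1,1],r[0,1]),r.T@o['ft_force'],o['moment'],o['position'])
```

```text
1.555741624929832 -1.366378322264661 [ 3.41132208  4.25213427 -1.57224115] [-0.45761254 -0.56420701  0.26613293] [0.50791423 0.20841185 0.10643129]
```

{"name": "creep_tool", "arguments": {"segments": [{}, {}, {}, {"sz": -0.03}, {"sz": -0.04}, {"sx": -0.03, "sz": -0.04}, {"sx": -0.04, "sz": -0.01}, {}, {}, {}, {}], "finger_gap": 0.06}}

```text
time: 7.47
position: [0.4419, 0.1965, 0.2187]
tool_rot: [0.995, 0.1, -0.0, -0.0]
ft_force: [0.3, 0.7, 0.4]
grip_width: 0.06
grip_force: 0.0
```

Run:
```python
from h import *
c=shot('wrist','w3'); print(c['xyz'],proj(c,[.505,.209,.124]))
p=proj(c,[.505,.209,.12]).astype(int);x,y=max(p[0]-70,0),max(p[1]-60,0);print(x,y)
cv2.imwrite('pics/w3c.png',cv2.resize(c['img'][y:y+130,x:x+150,::-1],None,fx=4,fy=4,interpolation=cv2.INTER_CUBIC))
```

```text
[0.50578621 0.2112408  0.38122236] [325.01534075 122.52374895]
254 62
```

View pics/w3c.png

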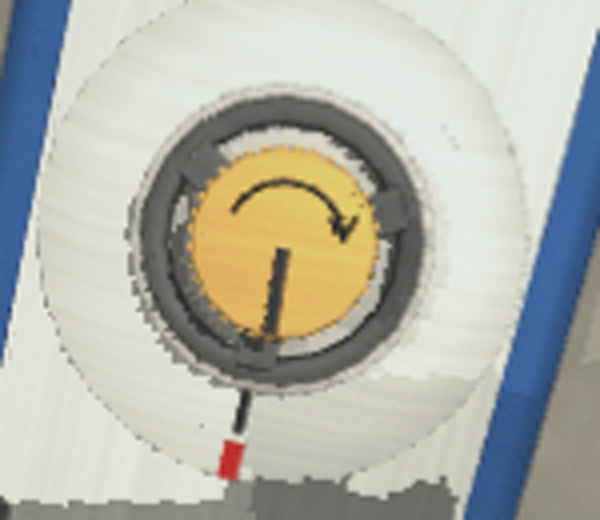

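The engraved line (284,246)→(268,338) points at the witness line (245,392)→(229,478) in the crop. Compute the residual angle and the ring's centre.

Run:
```python
from h import *
c=load('w3');f=lambda x,y,z:atz(c,x/4+254,y/4+62,z)
k=f(284,243,.1242);m=f(268,338,.1242);ks=f(284,246,.1242);w0,w1=f(245,392,.067),f(229,478,.067)
an=lambda d:np.arctan2(d[1],d[0])%6.283
print(k,'mark',an(m-k),an(m-ks),'wit',an(w1-w0),an((w0+w1)/2-k))
print('ring',f(282,241,.09),f(142,241,.09),f(422,241,.09))
o=robot.get_obs();r=R.from_quat(o['tool_rot']).as_matrix();print(o['q'],r)
```

```text
[0.50483311 0.20897931 0.1242    ] mark 3.1728930222306446 3.1675107671389213 wit 3.15305762178055 3.1089574023378646
ring [0.50503351 0.20918709 0.09      ] [0.49902537 0.23887133 0.09      ] [0.51110832 0.17951204 0.09      ]
[1.86688670e-01 3.44491874e-01 1.78249912e+00 9.20019019e-05
 1.01514307e+00 1.55656068e+00] [[ 9.79892067e-01  1.99527540e-01 -5.46506940e-04]
 [ 1.99527557e-01 -9.79892215e-01 -2.36858249e-05]
 [-5.40243871e-04 -8.58336430e-05 -9.99999850e-01]]
```

{"name": "creep_tool", "arguments": {"segments": [{"sx": 0.032}, {"sx": 0.0323, "sy": 0.0002}, {"sz": 0.02, "spin": 0.119}, {"sz": 0.025, "spin": 0.118}, {"sz": 0.025}, {"sz": 0.02}, {}, {}, {}], "finger_gap": 0.08}}

```text
time: 8.27
position: [0.5055, 0.2091, 0.1294]
tool_rot: [1.0, -0.018, 0.0, -0.0]
ft_force: [0.8, -0.5, 0.8]
grip_width: 0.08
grip_force: 0.0
```

Run:
```python
from h import *
o=robot.get_obs();r=R.from_quat(o['tool_rot']).as_matrix();print(np.arctan2(r[1,1],r[0,1]),r.T@(np.array([.505,.2091,.0845])-o['position']))
```

```text
-1.6070503138554404 [-4.98362693e-04  7.68799513e-05  4.48796778e-02]
```

{"name": "creep_tool", "arguments": {"segments": [{"sx": -0.0005, "sz": 0.02}, {"sz": 0.015}, {"sz": 0.01}, {}, {}]}}

```text
time: 8.68
position: [0.5044, 0.2091, 0.0847]
tool_rot: [1.0, -0.018, 0.0, -0.0]
ft_force: [0.2, 0.0, 0.8]
grip_width: 0.0798
grip_force: 0.0
```

{"name": "creep_tool", "arguments": {"segments": [{}, {}, {}, {}, {}, {}, {}, {}], "finger_gap": 0.055, "clamp_n": 14}}

```text
time: 9.35
position: [0.5043, 0.2091, 0.0847]
tool_rot: [1.0, -0.018, 0.001, -0.0]
ft_force: [-1.0, 0.1, 5.4]
grip_width: 0.0608
grip_force: 14.0
```

{"name": "creep_tool", "arguments": {"segments": [{"sz": -0.0005}, {"sx": 0.001}, {"sx": 0.001}, {"sx": 0.001}, {"sx": 0.001}, {"sx": 0.001}, {"sx": 0.001}, {"sx": 0.001}, {}, {}]}}

```text
time: 10.18
position: [0.5082, 0.2087, 0.0847]
tool_rot: [1.0, -0.018, -0.003, 0.0]
ft_force: [-4.9, 0.7, 8.0]
grip_width: 0.0605
grip_force: 14.0
```

{"name": "creep_tool", "arguments": {"segments": [{"sz": -0.0005}, {}, {}, {}]}}

```text
time: 10.52
position: [0.51, 0.2087, 0.0848]
tool_rot: [1.0, -0.018, -0.001, 0.0]
ft_force: [-2.2, 0.3, 2.0]
grip_width: 0.0607
grip_force: 14.0
```

{"name": "creep_tool", "arguments": {"segments": [{"sz": -0.0005}, {}, {}, {}]}}

```text
time: 10.85
position: [0.5111, 0.2087, 0.0853]
tool_rot: [1.0, -0.018, 0.0, 0.0]
ft_force: [-1.2, 0.0, -1.1]
grip_width: 0.0608
grip_force: 14.0
```

Run:
```python
from h import *
o=robot.get_obs();print(o['position'],o['ft_force'],o['moment'],R.from_quat(o['tool_rot']).as_matrix()[:,2]);
```

```text
[0.51112346 0.20867829 0.08530622] [-1.16800599  0.03734878 -1.13420224] [ 0.04965696  0.35726164 -0.0148684 ] [ 1.81368457e-04 -5.46463156e-05 -9.99999982e-01]
```

{"name": "creep_tool", "arguments": {"segments": [{"sx": 0.0005}, {"sx": 0.0005}, {}, {}, {}]}}

```text
time: 11.27
position: [0.512, 0.2087, 0.0856]
tool_rot: [1.0, -0.018, 0.0, 0.0]
ft_force: [-1.6, -1.2, -1.7]
grip_width: 0.0604
grip_force: 14.0
```

Run:
```python
from h import *
c=shot('side','s2')
im=c['img'][215:315,250:370,::-1]; cv2.imwrite('pics/s2c.png',cv2.resize(im,None,fx=5,fy=5,interpolation=cv2.INTER_CUBIC))
```

```text
(no output)
```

View pics/s2c.png

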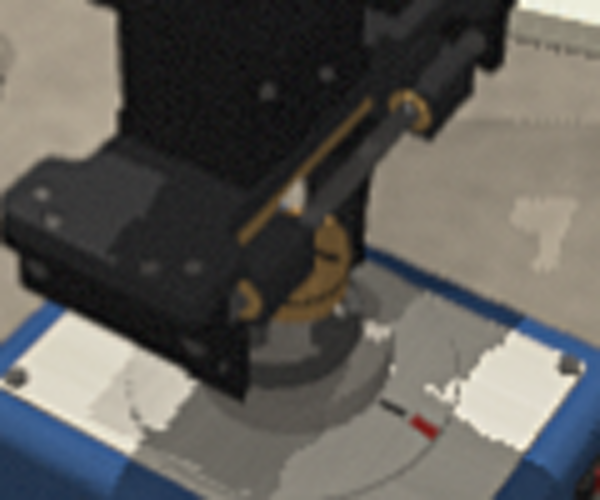

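Ring has moved with the gripper to +x (seat ledge exposed on the witness side at (370,350)). Now the second direction (240°), via centre.

{"name": "creep_tool", "arguments": {"segments": [{"sx": -0.002}, {"sx": -0.002}, {"sx": -0.002}, {"sx": -0.002}, {"sx": -0.0006, "sy": 0.001}, {"sx": -0.0006, "sy": 0.001}, {"sx": -0.0006, "sy": 0.001}, {"sx": -0.0006, "sy": 0.001}, {"sx": -0.0005, "sy": 0.001}, {"sx": -0.0005, "sy": 0.0009}, {"sx": -0.0005, "sy": 0.0009}, {}, {}, {}]}}

```text
time: 12.48
position: [0.5, 0.2023, 0.0856]
tool_rot: [1.0, -0.018, 0.0, -0.0]
ft_force: [1.1, 1.0, -0.3]
grip_width: 0.0604
grip_force: 14.0
```

{"name": "creep_tool", "arguments": {"segments": [{"sx": 0.001, "sy": -0.0017}, {"sx": 0.001, "sy": -0.0017}, {"sx": 0.001, "sy": -0.0017}, {"sx": 0.0009, "sy": -0.0017}, {"sx": -0.0006, "sy": -0.001}, {"sx": -0.0006, "sy": -0.001}, {"sx": -0.0006, "sy": -0.001}, {"sx": -0.0006, "sy": -0.001}, {"sx": -0.0005, "sy": -0.001}, {"sx": -0.0005, "sy": -0.0009}, {"sx": -0.0005, "sy": -0.0009}, {}, {}, {}]}}

```text
time: 13.65
position: [0.5005, 0.2152, 0.0856]
tool_rot: [1.0, -0.018, 0.0, 0.001]
ft_force: [0.8, -4.6, -1.4]
grip_width: 0.0608
grip_force: 14.0
```

{"name": "creep_tool", "arguments": {"segments": [{"sx": -0.0003, "sy": -0.0005}, {}, {}]}}

```text
time: 13.9
position: [0.5005, 0.2153, 0.0856]
tool_rot: [1.0, -0.018, 0.0, 0.001]
ft_force: [1.9, -6.8, -2.2]
grip_width: 0.0606
grip_force: 14.0
```

{"name": "creep_tool", "arguments": {"segments": [{"sx": 0.001, "sy": 0.0017}, {"sx": 0.001, "sy": 0.0017}, {"sx": 0.001, "sy": 0.0017}, {"sx": 0.001, "sy": 0.0018}, {"sx": 0.0002, "sy": 0.0004}, {}, {}]}}

```text
time: 14.48
position: [0.5038, 0.2091, 0.0856]
tool_rot: [1.0, -0.018, -0.0, -0.0]
ft_force: [-0.8, 0.4, -0.7]
grip_width: 0.0608
grip_force: 14.0
```

{"name": "creep_tool", "arguments": {"segments": [{"sx": 0.0005}, {"sz": -0.001}, {"sz": -0.001}, {}, {}]}}

```text
time: 14.9
position: [0.5044, 0.2091, 0.0877]
tool_rot: [1.0, -0.018, 0.0, -0.0]
ft_force: [0.1, -0.3, 0.4]
grip_width: 0.0604
grip_force: 14.0
```

{"name": "creep_tool", "arguments": {"segments": [{"sz": -0.001}, {"sz": -0.001}, {}, {}]}}

```text
time: 15.23
position: [0.5044, 0.209, 0.0897]
tool_rot: [1.0, -0.018, 0.0, -0.0]
ft_force: [0.2, -0.2, -0.5]
grip_width: 0.0608
grip_force: 14.0
```

{"name": "creep_tool", "arguments": {"segments": [{"sz": -0.006}, {"sz": -0.01}, {"sz": -0.01}, {"sz": -0.012}, {"sz": -0.015}, {"sz": -0.02}, {"sz": -0.02}, {"sz": -0.02}, {}, {}]}}

```text
time: 16.07
position: [0.5053, 0.2092, 0.2046]
tool_rot: [1.0, -0.018, 0.002, -0.0]
ft_force: [-0.7, -0.1, -1.2]
grip_width: 0.0606
grip_force: 14.0
```

Run:
```python
from h import *
o=robot.get_obs();r=R.from_quat(o['tool_rot']).as_matrix();print(r.T@(np.array([.520,-.145,.1])-o['position']))
c=shot('side','s3')
im=c['img'][130:310,230:430,::-1]; cv2.imwrite('pics/s3c.png',cv2.resize(im,None,fx=3,fy=3,interpolation=cv2.INTER_CUBIC))
```

```text
[0.02699143 0.35355633 0.10436175]
```

View pics/s3c.png

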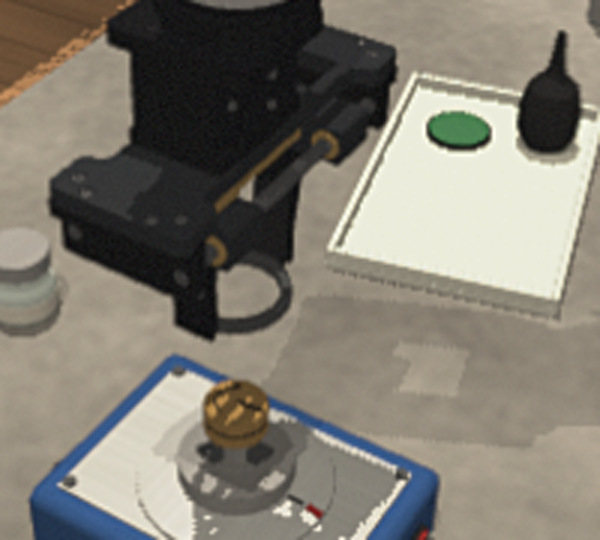

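Ring hangs level in the gripper, knob still at the witness. Move to the tray, then turn so that the gripper's body stays off the blower.

{"name": "creep_tool", "arguments": {"segments": [{"sx": 0.002, "sy": 0.015}, {"sx": 0.002, "sy": 0.03}, {"sx": 0.002, "sy": 0.03}, {"sx": 0.002, "sy": 0.03}, {"sx": 0.002, "sy": 0.03}, {"sx": 0.003, "sy": 0.03}, {"sx": 0.003, "sy": 0.03}, {"sx": 0.003, "sy": 0.03}, {"sx": 0.002, "sy": 0.03}, {"sx": 0.002, "sy": 0.03}, {"sx": 0.002, "sy": 0.03}, {"sx": 0.002, "sy": 0.0236}, {"sy": 0.015}, {}]}}

```text
time: 17.28
position: [0.5182, -0.1483, 0.2013]
tool_rot: [1.0, -0.02, -0.001, 0.0]
ft_force: [0.1, -0.4, -0.1]
grip_width: 0.0609
grip_force: 14.0
```

{"name": "creep_tool", "arguments": {"segments": [{"spin": -0.12}, {"spin": -0.12}, {"spin": -0.12}, {"spin": -0.12}, {"spin": -0.12}, {"spin": -0.12}, {"spin": -0.12}, {"spin": -0.12}, {"spin": -0.12}, {"spin": -0.12}, {"spin": -0.12}, {"spin": -0.12}, {"spin": -0.12}, {"spin": -0.12}, {"spin": -0.12}, {}, {}]}}

```text
time: 18.7
position: [0.5179, -0.1441, 0.2018]
tool_rot: [0.637, 0.771, -0.0, -0.001]
ft_force: [0.4, -0.3, -0.2]
grip_width: 0.0607
grip_force: 14.0
```

Run:
```python
from h import *
o=robot.get_obs();r=R.from_quat(o['tool_rot']).as_matrix();print(np.arctan2(r[1,1],r[0,1]),r.T@(np.array([.520,-.145,.02])-o['position']))
c=load('scene0');print(atz(c,189,305,.03),atz(c,232,314,.012))
c=load('s3') # tray from side
f=lambda x,y:atz(c,x/3+230,y/3+130,.018)
print(f(328,258),f(558,305),f(418,75),f(600,118))
```

```text
0.19072123074621702 [-0.0015319   0.00215027  0.18179572]
[ 0.50602438 -0.30969468  0.03      ] [ 0.57531068 -0.27606172  0.012     ]
[ 0.57735483 -0.04615929  0.018     ] [ 0.40713034 -0.08459679  0.018     ] [ 0.63178435 -0.32554525  0.018     ] [ 0.46246377 -0.34423347  0.018     ]
```

Run:
```python
from h import *
for n,(x0,y0,x1,y1) in (('scene0',(140,200,315,370)),('side0',(335,145,440,235))):
  c=load(n);im=c['img'][y0:y1,x0:x1].astype(int)
  m=((im.min(2)>185)).astype(np.uint8)
  m=cv2.morphologyEx(m,cv2.MORPH_CLOSE,np.ones((9,9)))
  k=max(cv2.findContours(m,0,1)[0],key=cv2.contourArea)
  h=cv2.convexHull(k);a=cv2.approxPolyDP(h,6,True)[:,0]+[x0,y0]
  print(n,cv2.contourArea(h))
  for p in a: print(p,atz(c,*p,.018)[:2],atz(c,*p,.0)[:2])
```

```text
scene0 11492.0
[228 213] [ 0.41750608 -0.09616011] [ 0.40523487 -0.08590109]
[303 235] [ 0.5881437  -0.06037357] [ 0.5800007  -0.04924877]
[243 356] [ 0.64409679 -0.32941704] [ 0.63730746 -0.32480118]
[155 323] [ 0.47202058 -0.3661805 ] [ 0.46106823 -0.36245406]
side0 4586.5
[431 166] [ 0.46548343 -0.36165561] [ 0.4721052  -0.39059288]
[415 228] [ 0.41338796 -0.09523274] [ 0.41853078 -0.11660647]
[340 212] [ 0.58289451 -0.05983716] [ 0.59284949 -0.08020603]
[368 154] [ 0.63721845 -0.32847392] [ 0.64871564 -0.35646919]
```

{"name": "creep_tool", "arguments": {"segments": [{"sx": 0.0013, "sy": -0.0041, "sz": 0.02}, {"sz": 0.03}, {"sz": 0.03}, {"sz": 0.03}, {"sz": 0.03}, {"sz": 0.02}, {"sz": 0.012}, {"sz": 0.006}, {}, {}, {}]}}

```text
time: 19.62
position: [0.515, -0.145, 0.0255]
tool_rot: [0.636, 0.772, 0.0, 0.001]
ft_force: [0.1, -0.3, 0.3]
grip_width: 0.0604
grip_force: 14.0
```

Now touch down slowly (contact expected at about z ≈ 0.009).

{"name": "creep_tool", "arguments": {"segments": [{"sz": 0.003}, {"sz": 0.003}, {"sz": 0.003}, {"sz": 0.002}, {"sz": 0.002}, {"sz": 0.001}, {}, {}, {}]}}

```text
time: 20.37
position: [0.5143, -0.1449, 0.0106]
tool_rot: [0.636, 0.772, -0.0, 0.0]
ft_force: [-0.4, -0.3, -0.2]
grip_width: 0.0607
grip_force: 14.0
```

{"name": "creep_tool", "arguments": {"segments": [{"sz": 0.0007}, {"sz": 0.0007}, {"sz": 0.0006}, {}, {}]}}

```text
time: 20.78
position: [0.5143, -0.1449, 0.0088]
tool_rot: [0.636, 0.772, 0.0, 0.0]
ft_force: [-0.6, -0.2, 2.2]
grip_width: 0.0607
grip_force: 14.0
```

{"name": "creep_tool", "arguments": {"segments": [{"sz": 0.0004}, {}, {}]}}

```text
time: 21.03
position: [0.5144, -0.1449, 0.0087]
tool_rot: [0.636, 0.772, 0.0, 0.0]
ft_force: [-0.1, -0.2, 4.3]
grip_width: 0.0607
grip_force: 14.0
```

In contact (4 N). Release, rise, back off and look.

{"name": "creep_tool", "arguments": {"segments": [{"sz": -0.0004}, {}, {}, {}, {}], "finger_gap": 0.078}}

```text
time: 21.45
position: [0.5142, -0.1448, 0.0084]
tool_rot: [0.636, 0.772, -0.0, -0.0]
ft_force: [-0.4, -0.4, 0.4]
grip_width: 0.077
grip_force: 0.0
```

{"name": "creep_tool", "arguments": {"segments": [{"sz": -0.01}, {"sz": -0.02}, {"sz": -0.04}, {"sz": -0.04}, {"sz": -0.04}, {"sx": 0.04, "sz": -0.03}, {"sx": 0.04, "sz": -0.02}, {"sx": 0.04}, {}, {}, {}]}}

```text
time: 22.37
position: [0.4933, -0.0364, 0.2027]
tool_rot: [0.635, 0.772, -0.0, 0.001]
ft_force: [0.3, -0.1, -0.2]
grip_width: 0.0779
grip_force: 0.0
```

Run:
```python
from h import *
a=shot('scene','sc4')['img'][195:375,140:390];b=shot('side','s4')['img'][140:320,230:450]
cv2.imwrite('pics/f.png',cv2.resize(np.hstack([a,b])[:,:,::-1],None,fx=1.7,fy=1.7,interpolation=cv2.INTER_CUBIC))
```

```text
(no output)
```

View pics/f.png

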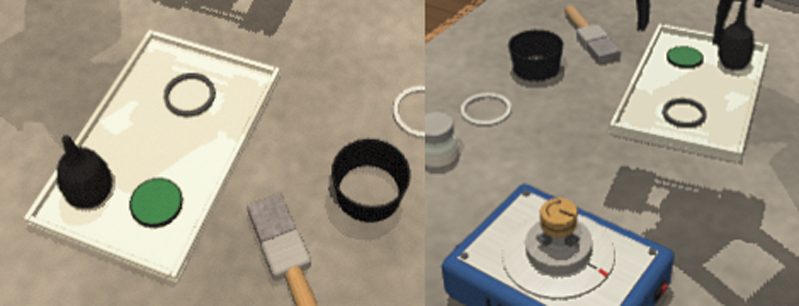

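The ring lies flat in the middle of the tray's empty half (crop (190,95) and (685,112)); the knob's line still points at the witness line, and everything else is in place.

```bash
python3 -c "
from rig import robot
print(robot.hand_in())"
```

```text
the job is handed in; nothing more can be done
None
```

The job is handed in: the knob is backed off to the witness line (within about 0.06 rad by my measurement), and the adapter ring was freed, lifted straight off and laid flat in the empty half of the tray, finishing at about 22 s of the 72 s allowed.

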